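Walk the mat weight onto its parking plates

TASK

On the blue instrument mat, walk the long steel weight bar onto its two parking plates, one foot at a time: first swing its square foot round onto the square plate while the round foot stays where it stands, then swing the round foot onto the round plate while the square foot stays on its plate. Never have both feet off the mat at once, and leave the bar standing flat and at rest with each foot centred on its plate.

Things in the scene. Friction and masses are not known exactly. Their poses are not given: they have to be found in the camera images.
- round_foot (a point): Half-way up the round foot (cylinder 28 mm in diameter) of the long steel bar, rigid, about 0.5 kg: two feet 36 mm tall, centres 180 mm apart, joined by a rod 12 mm wide whose top is 24 mm above the mat. The fixed mat is 3 mm thick, so the feet span 3 to 39 mm above the table. x: along the bar to the square foot; z: up. A short bar with two round feet (90 mm apart) beside the mat is not wanted.
- square_foot (a point): Half-way up the square foot (block 28 by 28 mm, 36 mm tall, sides along and across the bar) at the long bar's other end. x: along the bar, away from the round foot; z: up. At the start it stands roughly between the two plates.
- square_plate: Square dark-steel parking plate, 46 by 46 mm, flush in the mat; origin at its centre on the mat's surface, sides along x and y. It lies about 180 mm from where the round foot starts and 180 mm from the round plate.
- round_plate: Round dark-steel parking plate, 48 mm in diameter, flush in the mat; origin at its centre on the mat's surface. The round foot's start and the two plates form an equal-sided triangle (180 mm); which plate lies left or right varies.
Things that resemble listed ones, but are neither listed nor needed, are in the scene too. What is shaped like the part that bears round_foot but green is not meant.

How it is judged:
By the outcome, as a careful person would: the job done as asked, in the order asked, and still so for the second after the job is handed in, with the robot touching nothing.
It also fails if it takes over 51 s, if anything falls off the work surface, if the arm or the gripper's body presses on something with over 40 N, if the wrist force passes 120 N, or if a joint passes its speed limit or range.

ROBOT

A 6-joint arm with a two-finger parallel gripper is mounted at the origin on the work surface. World frame = base frame: x ahead of the robot, y to its left, z up, the work surface at z = 0. Lengths are in mm, angles in rad, forces in N, time in s.
With the tool pointing down it reaches from about 325 to 850 mm from the base axis. Payload 4.4 kg.
Tool frame: the origin (TCP) lies midway between the tips of the shut fingers; the grasp point (between the pads) lies tcp_to_grasp behind it (tcp_to_grasp is the distance from the TCP to the grasp point, in mm); z points along the fingers, y is the line along which they close (so a half turn about z gives the same grasp; the last joint's range is limited). The gripper opens to 94 mm and grips with 3 to 60 N. Pads are 16 mm wide; open, the fingers measure 119 mm over their backs; the gripper's body (75 mm by 177 mm) begins 78 mm behind the grasp point.
Start: joints at [1.044, 0.207, 1.542, -0, 1.393, -0.15], TCP at [211.579, 534.66, 205.447] pointing down, gripper open.
Joint ranges: [-2.73, 2.73], [-0.86, 2.22], [0.23, 2.46], [-1.11, 4.25], [0.08, 2.63], [-2.82, 2.82]. Speed limits (rad/s): [2.79, 2.79, 3.14, 3.14, 3.14, 3.14].

INTERFACE

Orientations are given as a unit quaternion [x, y, z, w].
In Python, from bench import * gives the robot as it stands. The module is installed in compiled form; this text tells all that it offers.
- The arm moves only by the tool play_rows, never from a script. Its argument "steps" is a list of rows, each a list of 5 numbers: the shift along the tool's x, y, z in cm, then the turn about the tool's z in rad, then the closure, from 0 (fully open) to 1 (shut). In form: [[x, y, z, turn, jaw], ...]. A call has 1 to 8 rows; each row shifts and turns the commanded pose from where the row before left it, along the tool's axes as they then stand; what a row does not reach is not made up. A row lasts 1/8 s, in which the tool goes at most 62.5 mm and 10.7 degrees, less where a joint would pass 70% of its speed; a pose out of reach is approached as far as the arm can. A call with a gripper value outside its range is refused whole. The fingers move at their own pace and stop on an object; "force" is the grip in N (left out, the last holds). Time passes only in rows, so rows that do not move let the fingers close. It gives the time, the measured TCP pose, the force, the opening and the grip force at its end, in the units of the state.
- read_state(): the state, without advancing time (a new reading comes with each control period).
- read_camera(name): name is "scene" or "side" or "wrist"; returns the picture (384x512x3 uint8, red, green, blue); there is no depth.
- camera_info(name): a dict with "camera_matrix" (3x3 intrinsics, pixels), "xyz" and "rotation" of the camera in the world. Camera axes: x right, y down, z forward; pixel columns grow to the right and rows downward; lengths in mm; the calibration is good to about 2 mm. A picture is of the moment at which its call begins: read the wrist's pose just before it. camera_info takes no time and is no camera call; for the wrist camera it gives the pose at the moment of the call.
- sign_off(): hands the job in; it is judged then, once.
Trained networks look in the newest picture that a camera, given by its name, has taken for a name from the list of things; names that differ only in an ending like _2 or _b are one class to them, and where a whole thing is asked for, a point or a joint stands for the part that bears it (a point fixed in the world has none). Each returns a list of dicts, best first, with "p" (0 to 1); they miss things now and then, are a little off and sometimes report something else, mostly with a low value. They report only what shows in the picture. A call takes as long as a camera call. They do not tell look-alikes from the thing itself.
- masks_of(camera, thing): "pixels" (384x512 bool, what is visible of it) and "location" ([column, row] in pixels, amid what is visible of it).
The state is a dict: "t": time; "q": joint angles; "joint_velocities": joint speeds; "joint_torque": joint torques, N m; "ee_pos": TCP position; "tcp_rot": TCP orientation; "wrist_force": force on the tool from outside, world axes, zero at the start; "ft_torque": the same for the moment, N m; "grip_width": opening from 0.0 (shut) to 1.0 (fully open); "grip_force": force on a finger pad.
Only numpy, scipy, OpenCV 4.12 (cv2) and the standard library are available. Lean on these libraries where they do the work, as an engineer would, in place of code of your own. Each camera call takes 0.05 s, during which the arm holds its last target. There are 200 camera calls.

## Working session

There is one attempt and no reset: what is moved stays moved. The work goes in short steps, Python scripts to look and compute and a tool call to move; the robot and the scene stay as the last step left them, time stands still between calls to the robot, and variables do not carry over. Pictures are saved under pics/ and viewed, at most 10 in all, crops included, and the job is handed in when it is done.

Besides the shell and the picture viewer there is one more tool, called after ">>>" as name(argument=value, ...) on one line, values as JSON. play_rows: Moves the arm, as the interface text tells. Its arguments: {"type":"object","properties":{"steps":{"type":"array"},"force":{"type":"number"}},"required":["steps"]}

```bash
mkdir -p pics; cat > h.py <<'E'
from bench import *
import numpy as np, cv2
def save(im,n): cv2.imwrite('pics/'+n,cv2.cvtColor(im,cv2.COLOR_RGB2BGR))
def ray(ci,px,z):
    K=np.array(ci['camera_matrix']);R=np.array(ci['rotation']);c=np.array(ci['xyz'])
    d=R@np.linalg.solve(K,np.array([px[0],px[1],1.]))
    return c+d*(z-c[2])/d[2]
def proj(ci,P):
    K=np.array(ci['camera_matrix']);R=np.array(ci['rotation']);c=np.array(ci['xyz'])
    p=K@(R.T@(np.array(P,float)-c));return p[:2]/p[2]
E
python3 - <<'E'
from h import *
ims=[]
for n in ['scene','side','wrist']:
    im=read_camera(n);ims.append(im);ci=camera_info(n);print(n,np.round(ci['xyz']))
    for t,z in [('round_foot',21),('square_foot',21),('square_plate',3),('round_plate',3)]:
        for d in masks_of(n,t)[:4]:
            print(t,round(d['p'],2),np.round(d['location']),d['pixels'].sum(),np.round(ray(ci,d['location'],z)))
save(np.hstack(ims[:2])[:, :],'a.png')
im=cv2.imread('pics/a.png');cv2.imwrite('pics/a.png',cv2.resize(im,(800,300)))
save(ims[0],'scene.png')
save(ims[2],'wrist.png')
print(read_state())
E
```

```text
scene [942. 397. 606.]Traceback (most recent call last):
  File "<stdin>", line 7, in <module>
  File "h.py", line 6, in ray
    d=R@np.linalg.solve(K,np.array([px[0],px[1],1.]))
      ~^~~~~~~~~~~~~~~~~~~~~~~~~~~~~~~~~~~~~~~~~~~~~~
ValueError: matmul: Input operand 1 has a mismatch in its core dimension 0, with gufunc signature (n?,k),(k,m?)->(n?,m?) (size 3 is different from 4)
```

Rotation is a quaternion.

```bash
sed -i "s/R=np.array(ci\['rotation'\])/R=Rot.from_quat(ci['rotation']).as_matrix()/; s/^import numpy.*/&\nfrom scipy.spatial.transform import Rotation as Rot/" h.py
cat > m.py <<'E'
from h import *
import sys
def measure(names,tag):
    for n in names:
        ci=camera_info(n);im=read_camera(n);print(n,np.round(ci['xyz']))
        save(im,n+tag+'.png')
        for t,z in [('round_foot',21),('square_foot',21),('square_plate',3),('round_plate',3)]:
            for d in masks_of(n,t)[:4]:
                print(t,round(d['p'],2),np.round(d['location']),d['pixels'].sum(),np.round(ray(ci,d['location'],z)))
E
python3 - <<'E'
from m import *
measure(['scene','side','wrist'],'0')
print(read_state())
E
```

```text
scene [942. 397. 606.]
round_foot 0.81 [206. 144.] 691 [ 347. -235.   21.]
round_foot 0.56 [203. 251.] 1214 [604.   7.  21.]
square_foot 0.61 [208. 247.] 1366 [590.   7.  21.]
square_foot 0.6 [202. 145.] 722 [ 357. -237.   21.]
square_plate 0.85 [166. 257.] 441 [648. -50.   3.]
round_plate 0.72 [247. 296.] 510 [617. 124.   3.]
side [  64. -680.  622.]
round_foot 0.91 [289. 174.] 809 [577.  18.  21.]
round_foot 0.82 [252. 288.] 1600 [ 321. -241.   21.]
square_foot 0.96 [287. 177.] 782 [566.   9.  21.]
square_foot 0.74 [248. 289.] 1583 [ 314. -238.   21.]
square_plate 0.5 [330. 190.] 215 [639. -64.   3.]
wrist [143. 562. 383.]
{'t': 0.85, 'q': array([ 1.04348664e+00,  2.06617486e-01,  1.54149019e+00, -2.06756878e-06,
        1.39353049e+00, -1.50492722e-01]), 'joint_velocities': array([-1.95494093e-03, -7.02114586e-04, -3.14939254e-05, -7.18316127e-04,
       -2.12191146e-05,  2.46603960e-04]), 'joint_torque': array([-4.35158836e-05, -3.70872188e+01, -2.81756008e+01,  6.98161963e-02,
        2.73557642e-02, -7.52891765e-05]), 'ee_pos': array([211.58332436, 534.65121495, 205.44139416]), 'tcp_rot': array([ 1.87295600e-01,  9.82303598e-01, -2.17961630e-05, -6.60422030e-06]), 'wrist_force': array([-0.21114443,  0.97950618, -0.36249447]), 'ft_torque': array([-0.0163574 , -0.00663966, -0.00780718]), 'grip_force': 0.0, 'grip_width': 1.000871101847722}
```

View pics/scene0.png

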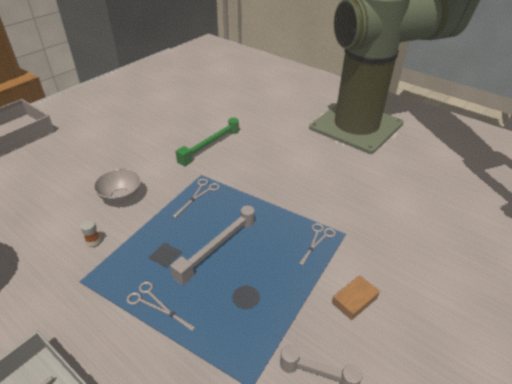

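View pics/wrist0.png

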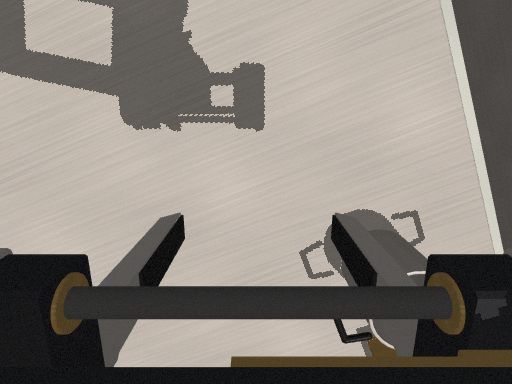

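Scene picture: three bar-like things. The steel bar on the mat runs from (248,215) round to (183,268) square. The green bar is at (180,155)–(234,125), and the short two-round-foot bar at (290,358)–(350,376). The one on the mat fits: it is steel, long, has one square and one round foot, and has the plates at (166,255) and (246,297). I'll confirm that in a crop.

```bash
python3 - <<'E'
from h import *
im=cv2.imread('pics/scene0.png')[190:330,90:350];cv2.imwrite('pics/crop.png',cv2.resize(im,(780,420),interpolation=cv2.INTER_CUBIC))
ci=camera_info('scene')
rf=ray(ci,(248,213),39);sf=ray(ci,(183,267),39)
sp=ray(ci,(166,255),3);rp=ray(ci,(246,297),3)
for a in (rf,sf,sp,rp): print(np.round(a))
n=np.linalg.norm
print(n((rf-sf)[:2]),n((rf-sp)[:2]),n((rf-rp)[:2]),n((sp-rp)[:2]))
E
```

```text
[486.  18.  39.]
[662.  17.  39.]
[644. -53.   3.]
[620. 124.   3.]
175.48325430605547 173.0955208258443 171.45157200879473 178.7418361290787
```

View pics/crop.png

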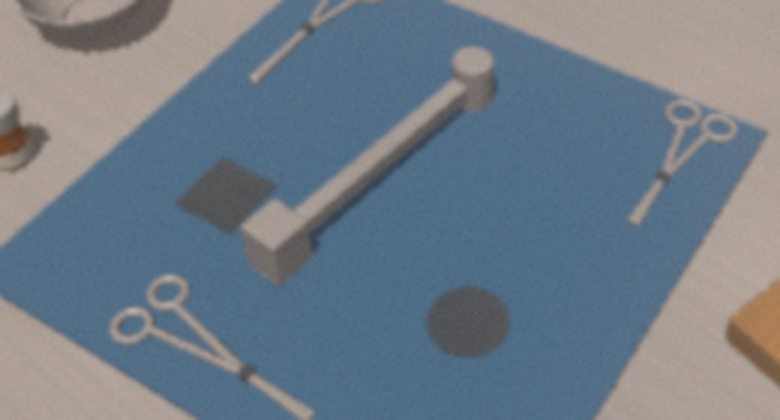

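The crop confirms it: a steel bar with a round foot (crop 473,75), a square foot (crop 277,235), and both plates clear. Next I'll work out a viewing pose.

```bash
python3 - <<'E'
import bench
print([k for k in dir(bench) if k[0]!='_'])
print(getattr(bench,'tcp_to_grasp',None))
from h import *
ci=camera_info('wrist');R=Rot.from_quat(ci['rotation']).as_matrix()
T=Rot.from_quat(read_state()['tcp_rot']).as_matrix();p=read_state()['ee_pos']
print(np.round(T,2)); print('cam axes in tool',np.round(T.T@R,2),np.round(T.T@(ci['xyz']-p)),ci['camera_matrix'])
print('mid hits',[np.round(T.T@(ray(ci,px,0)-p)) for px in ((256,192),(256,0),(256,250),(0,100),(511,100))])
E
```

```text
['Unreachable', 'camera_info', 'masks_of', 'read_camera', 'read_state', 'sign_off', 'tcp_to_grasp']
18.8
[[-0.93  0.37 -0.  ]
 [ 0.37  0.93 -0.  ]
 [ 0.   -0.   -1.  ]]
cam axes in tool [[ 0.   -0.97 -0.25]
 [ 1.    0.    0.  ]
 [-0.   -0.25  0.97]] [  74.   -0. -178.] [[300.86257345   0.         257.49210105]
 [  0.         300.86257345 186.54942051]
 [  0.           0.           1.        ]]
mid hits [array([-34.,  -2., 205.]), array([192.,  -2., 205.]), array([-118.,   -2.,  205.]), array([  83., -315.,  205.]), array([ 83., 311., 205.])]
```

>>> play_rows(steps=[[0,0,0,-0.186,0],[0,0,0,-0.186,0],[-3.0,-3.6,0,-0.005,0],[-3.6,-4.3,0,0,0],[-3.6,-4.3,0,0,0],[-3.6,-4.3,0,0,0],[-3.6,-4.3,0,0,0],[-3.6,-4.3,0,0,0]], force=30)

```text
t: 1.85
ee_pos: [422.5, 282.1, 205.8]
tcp_rot: [-0.0, 1.0, 0.0, 0.0]
wrist_force: [0.5, 0.1, -0.5]
grip_width: 1.003
grip_force: 0.0
```

>>> play_rows(steps=[[-3.6,-4.3,0,0,0],[-3.6,-4.3,0,0,0],[-3.6,-4.3,0,0,0],[-3.6,-4.3,0,0,0],[-3.6,-4.3,0,0,0],[-3.6,-4.3,0,0,0],[-0.8,-1.0,0,0,0],[0,0,0,0,0]])

```text
t: 2.85
ee_pos: [645.4, 15.3, 205.0]
tcp_rot: [0.001, 1.0, 0.0, -0.0]
wrist_force: [-0.8, 0.5, 0.6]
grip_width: 1.001
grip_force: 0.0
```

```bash
python3 - <<'E'
from m import *
measure(['wrist'],'1')
s=read_state();print(s['t'],s['ee_pos'],s['tcp_rot'],s['q'])
E
```

```text
wrist [572.  16. 383.]
round_foot 0.96 [256.  90.] 2715 [551.  14.  21.]
square_foot 0.72 [253.  93.] 2771 [555.  11.  21.]
square_plate 0.58 [204. 165.] 1267 [642. -53.   3.]
3.1 [644.74967897  17.19439248 205.73013477] [-1.11260132e-03  9.99999374e-01  1.05626848e-04 -4.99823574e-05] [-1.07493390e-01  3.53144420e-01  1.35591168e+00  2.01089126e-04
  1.43265883e+00 -1.68054262e+00]
```

View pics/wrist1.png

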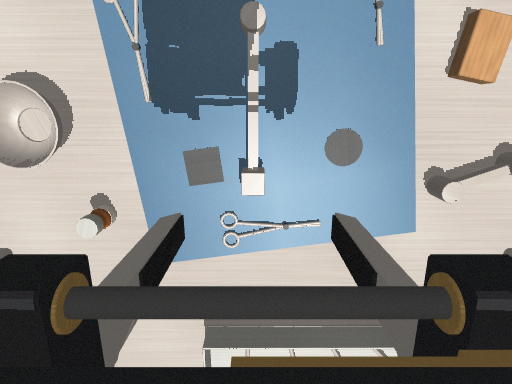

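Wrist view: round foot at (253,16), square foot at (253,184), square plate at (204,166), round plate at (344,147). Now the precise positions.

```bash
cat > plates.py <<'E'
from h import *
def comp(im,ci,seed,z,sel=None):
    hsv=cv2.cvtColor(im,cv2.COLOR_RGB2HSV)
    m=(hsv[...,1]<70).astype(np.uint8) if sel is None else sel(hsv).astype(np.uint8)
    m=cv2.morphologyEx(m,cv2.MORPH_OPEN,np.ones((3,3),np.uint8))
    n,l,st,c=cv2.connectedComponentsWithStats(m)
    k=l[int(seed[1]),int(seed[0])]
    (cx,cy)=c[k]
    return k,st[k],(cx,cy),ray(ci,(cx,cy),z)
E
python3 - <<'E'
from plates import *
ci=camera_info('wrist');im=cv2.cvtColor(cv2.imread('pics/wrist1.png'),cv2.COLOR_BGR2RGB)
for s in ((204,166),(344,147)):print(comp(im,ci,s,3))
hsv=cv2.cvtColor(im,cv2.COLOR_RGB2HSV);print(hsv[184,225:285].tolist()[::3])
a=cv2.resize(im[0:50,225:285],(390,325),interpolation=cv2.INTER_NEAREST);b=cv2.resize(im[155:205,225:285],(390,325),interpolation=cv2.INTER_NEAREST)
save(np.hstack([a,b]),'feet.png')
E
```

```text
(np.int32(6), array([ 183,  147,   41,   39, 1297], dtype=int32), (np.float64(203.22359290670778), np.float64(165.85042405551272)), array([642.97318033, -52.23353605,   3.        ]))
(np.int32(5), array([ 325,  128,   38,   39, 1161], dtype=int32), (np.float64(343.30060292850993), np.float64(146.93453919035315)), array([618.28883314, 125.86783747,   3.        ]))
[[104, 78, 202], [103, 74, 206], [103, 73, 206], [103, 76, 208], [103, 74, 209], [103, 75, 210], [16, 13, 247], [18, 12, 245], [18, 14, 245], [18, 12, 246], [19, 11, 248], [17, 7, 250], [19, 11, 250], [75, 6, 179], [102, 68, 220], [101, 67, 221], [102, 67, 221], [102, 65, 224], [102, 66, 221], [102, 67, 222]]
```

View pics/feet.png

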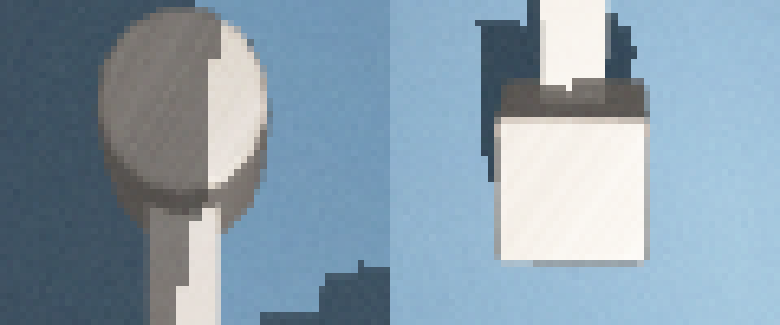

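```bash
python3 - <<'E'
from h import *
ci=camera_info('wrist')
rf=ray(ci,(252.8,14.9),39);sf=ray(ci,(252.5,183.7),39)
sp=np.array([643,-52.2,3]);rp=np.array([618.3,125.9,3])
n=lambda a:np.linalg.norm(a[:2])
print(rf,sf,n(rf-sf),n(rf-sp),n(rf-rp),n(sp-rp))
ang=lambda a:np.degrees(np.arctan2(a[1],a[0]))
print(ang(sf-rf),ang(sp-rf),ang(rf-sp),ang(rp-sp))
# check with scene camera
ci=camera_info('scene')
for P in (rf,sf,sp,rp): print(np.round(proj(ci,P),1))
E
```

```text
[478.12558266  12.24517514  39.        ] [657.43796076  11.60133403  39.        ] 179.31353398831862 177.02190285586738 180.46131577306699 179.80461618100912
-0.20572600677967248 -21.34925189059324 158.65074810940678 97.89576509429381
[248.4 209.6]
[182.5 263.9]
[166.6 254.8]
[247.4 296.7]
```

>>> play_rows(steps=[[-1.27,-0.56,2,0,0],[0,0,4,0,0],[0,0,4,0,0],[0,0,3,0,0],[0,0,1.5,0,0],[0,0,0,0,0],[0,0,0,0,0]])

```text
t: 3.98
ee_pos: [659.6, 10.1, 62.4]
tcp_rot: [-0.0, 1.0, -0.0, 0.002]
wrist_force: [0.3, -0.3, 1.2]
grip_width: 1.001
grip_force: 0.0
```

```bash
python3 - <<'E'
from plates import *
ci=camera_info('wrist');im=read_camera('wrist');save(im,'w2.png');s=read_state();print(s['t'],s['ee_pos'],s['tcp_rot'])
T=Rot.from_quat(s['tcp_rot']).as_matrix()
for n,P in dict(sp=[643,-52.2,3],rp=[618.3,125.9,3],rf=[478.1,12.2,39],sf=[657.4,11.6,39]).items():
    px=proj(ci,P);print(n,np.round(px,1))
    cv2.circle(im,tuple(int(v) for v in px),2,(255,0,0),-1)
save(im,'w2a.png')
E
```

```text
4.025 [659.72276375  10.01737177  62.55849955] [-2.18431760e-04  9.99998359e-01 -2.09385987e-04  1.78637466e-03]
sp [180.3 180.7]
rp [403.9 150.4]
rf [261.  -92.7]
sf [259.2 212.6]
```

View pics/w2a.png

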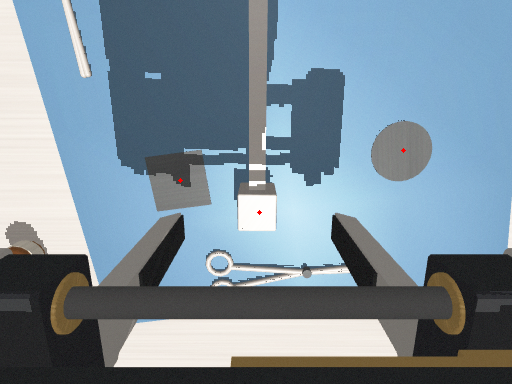

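>>> play_rows(steps=[[0.2,0.1,1.5,0,0],[0,0,1.5,0,0],[0,0,1.2,0,0],[0,0,0.8,0,0],[0,0,0,0,0],[0,0,0,0,0]])

```text
t: 4.78
ee_pos: [656.6, 11.0, 10.8]
tcp_rot: [-0.0, 1.0, -0.0, 0.0]
wrist_force: [-0.6, 0.1, -0.8]
grip_width: 0.999
grip_force: 0.0
```

>>> play_rows(steps=[[0,0,0,0,0.5],[0,0,0,0,0.7],[0,0,0,0,1],[0,0,0,0,1],[0,0,0,0,1],[0,0,0,0,1],[0,0,0,0,1],[0,0,0,0,1]], force=25)

```text
t: 5.78
ee_pos: [656.3, 10.7, 10.4]
tcp_rot: [-0.0, 1.0, -0.0, 0.0]
wrist_force: [0.0, -0.4, 0.4]
grip_width: 0.296
grip_force: 25.0
```

>>> play_rows(steps=[[0.009,-0.556,0,0.031,1],[0.009,-0.556,0,0.031,1],[0.009,-0.556,0,0.031,1],[0.009,-0.556,0,0.031,1],[0.009,-0.556,0,0.031,1],[0.009,-0.556,0,0.031,1]])

```text
t: 6.52
ee_pos: [653.0, -22.6, 10.4]
tcp_rot: [0.094, 0.996, 0.0, -0.0]
wrist_force: [0.4, 1.1, -0.6]
grip_width: 0.298
grip_force: 25.0
```

>>> play_rows(steps=[[0.009,-0.556,0,0.031,1],[0.009,-0.556,0,0.031,1],[0.009,-0.556,0,0.031,1],[0.009,-0.556,0,0.031,1],[0.009,-0.556,0,0.031,1],[0.009,-0.556,0,0.031,1],[0,0,0,0,1],[0,0,0,0,1]])

```text
t: 7.52
ee_pos: [643.7, -54.9, 10.4]
tcp_rot: [0.185, 0.983, -0.0, -0.0]
wrist_force: [-0.4, -0.9, -0.9]
grip_width: 0.295
grip_force: 25.0
```

```bash
python3 - <<'E'
from h import *
s=read_state();T=Rot.from_quat(s['tcp_rot']).as_matrix()
print(s['t'],s['ee_pos'],T[:2,:2],s['wrist_force'])
im=read_camera('wrist');save(im,'w3.png');sc=read_camera('scene')
ci=camera_info('scene')
p0=proj(ci,[478.1,12,39]);p1=proj(ci,[643,-52.5,3])
print(p0,p1)
a=cv2.resize(sc[180:320,120:320],(800,560),interpolation=cv2.INTER_CUBIC);save(a,'s3.png')
E
```

```text
7.525 [643.69177534 -54.85092511  10.41500763] [[-0.93162175  0.36342914]
 [ 0.36342938  0.93162133]] [-0.40896288 -0.90262896 -0.86448055]
[248.31606583 209.58384674] [166.54245431 254.6878705 ]
```

View pics/s3.png

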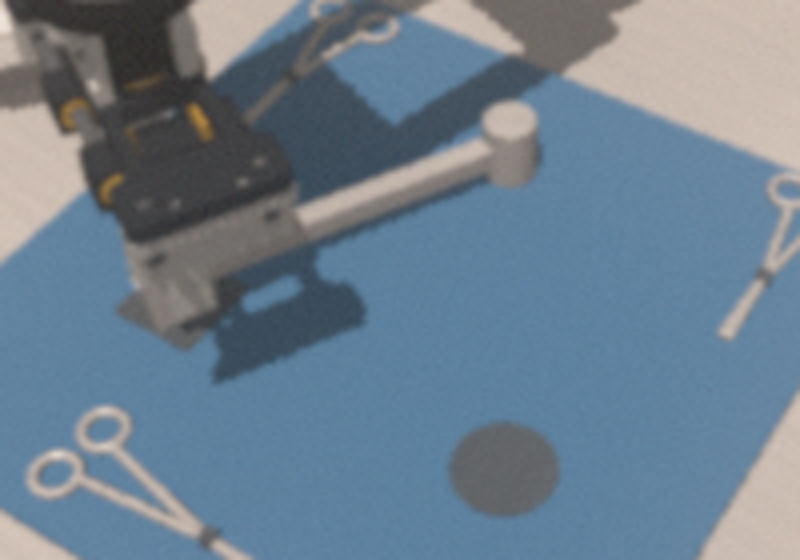

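Round foot's top is at crop (510,120), i.e. pixel (247.5,210), so it hasn't moved. I'll release, rise and look.

>>> play_rows(steps=[[0,0,0,0,0.45],[0,0,0,0,0.45],[0,0,0,0,0.45],[0,0,-3,0,0.45],[0,0,-4,0,0.45],[0,0,-4,0,0],[0,0,-4,0,0],[0,0,-4,0,0]])

```text
t: 8.62
ee_pos: [643.7, -54.0, 201.8]
tcp_rot: [0.185, 0.983, 0.0, 0.0]
wrist_force: [0.1, -0.4, 0.3]
grip_width: 0.833
grip_force: 0.0
```

>>> play_rows(steps=[[2,0,-1,0,0],[0,0,0,0,0],[0,0,0,0,0]])

```text
t: 9.0
ee_pos: [625.0, -46.9, 209.4]
tcp_rot: [0.185, 0.983, -0.0, -0.001]
wrist_force: [0.1, -0.3, -0.0]
grip_width: 0.999
grip_force: 0.0
```

```bash
python3 - <<'E'
from h import *
ci=camera_info('wrist');im=read_camera('wrist');save(im,'w4.png');s=read_state();print(s['t'],s['ee_pos'])
np.save('ci4.npy',ci,allow_pickle=True)
sp=[643,-52.5,3];rf=[478.1,12,39]
for P in (sp,rf): print(proj(ci,P))
x,y=[int(v) for v in proj(ci,[645,-54,39])];print('o1',x-30,y-25)
u,v=[int(v) for v in proj(ci,rf)];v=max(v,25);print('o2',u-30,v-25)
f=lambda x,y:cv2.resize(im[y-25:y+25,x-30:x+30],(390,325),interpolation=cv2.INTER_NEAREST)
save(np.hstack([f(x,y),f(u,v)]),'f4.png')
E
```

```text
9.05 [624.9296899  -46.95822417 209.0646509 ]
[258.5129598  181.05187355]
[258.97706103  25.09308463]
o1 228 165
o2 228 0
```

View pics/f4.png

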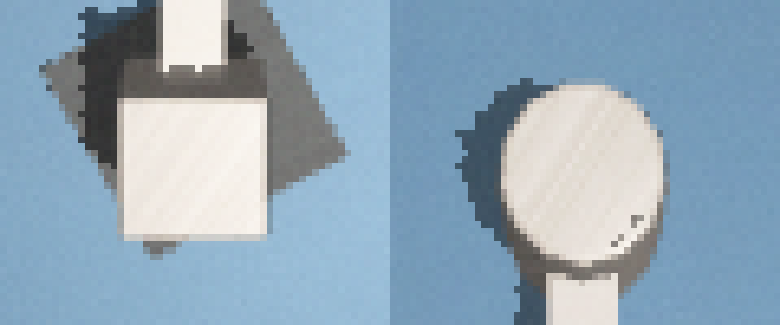

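```bash
python3 - <<'E'
from h import *
ci=np.load('ci4.npy',allow_pickle=True).item()
sf=ray(ci,(257.2,190.4),39);sp=ray(ci,(257.5,181.5),3);rf=ray(ci,(257.3,26.3),39)
u=(sf-rf)/np.linalg.norm(sf-rf)
print(sf,sp,rf,np.linalg.norm(sf-rf));d=(sf-sp)[:2];print('err',d,'along',d@u[:2],'across',d@np.array([-u[1],u[0]]), np.degrees(np.arctan2(u[1],u[0])))
E
```

```text
[645.08367569 -55.12457646  39.        ] [643.08108472 -53.96001524   3.        ] [478.5323205    9.94101268  39.        ] 178.809632864338
err [ 2.00259096 -1.16456122] along 2.289066279924971 across -0.3560182316964644 -21.33878917919378
```

```bash
python3 - <<'E'
from h import *
ci=camera_info('scene')
sp=np.array([643,-53.2])
for p in ((303,262),(318,240),(313,226),(330,231)):
    P=ray(ci,p,3);d=P[:2]-sp;print(np.round(P),np.linalg.norm(d),np.degrees(np.arctan2(d[1],d[0])))
E
```

```text
[494. 157.   3.] 257.84776248645596 125.40114595623533
[429. 149.   3.] 294.38905764138104 136.69702728118327
[403. 120.   3.] 296.4340901755021 144.22153767657497
[393. 154.   3.] 325.066568150575 140.36442577076343
```

>>> play_rows(steps=[[4,0,0,0,0],[4,0,2,0,0],[4,0.05,2,0,0],[3.75,0,3,0,0],[0,0,4,0,0],[0,0,3.5,0,0],[0,0,0,0,0],[0,0,0,0,0]])

```text
t: 10.05
ee_pos: [479.6, 10.5, 66.0]
tcp_rot: [0.185, 0.983, 0.0, 0.0]
wrist_force: [0.2, 0.3, -0.2]
grip_width: 1.001
grip_force: 0.0
```

```bash
python3 - <<'E'
from h import *
ci=camera_info('wrist');im=read_camera('wrist');save(im,'w5.png');s=read_state();print(s['t'],s['ee_pos'],s['tcp_rot'],s['q'])
np.save('ci5.npy',ci,allow_pickle=True)
print(proj(ci,[478.4,10.7,39]))
x0,y0=226,180
a=cv2.resize(im[y0:y0+60,x0:x0+80],(800,600),interpolation=cv2.INTER_NEAREST);save(a,'f5.png')
E
```

```text
10.1 [480.19930934  10.43355187  66.68876742] [1.84898175e-01 9.82757006e-01 3.24306903e-05 1.15397707e-03] [-1.58721350e-01  1.73601430e-01  1.89779647e+00  2.23720305e-06
  1.06788589e+00 -1.35758200e+00]
[257.13199679 212.28488731]
```

View pics/f5.png

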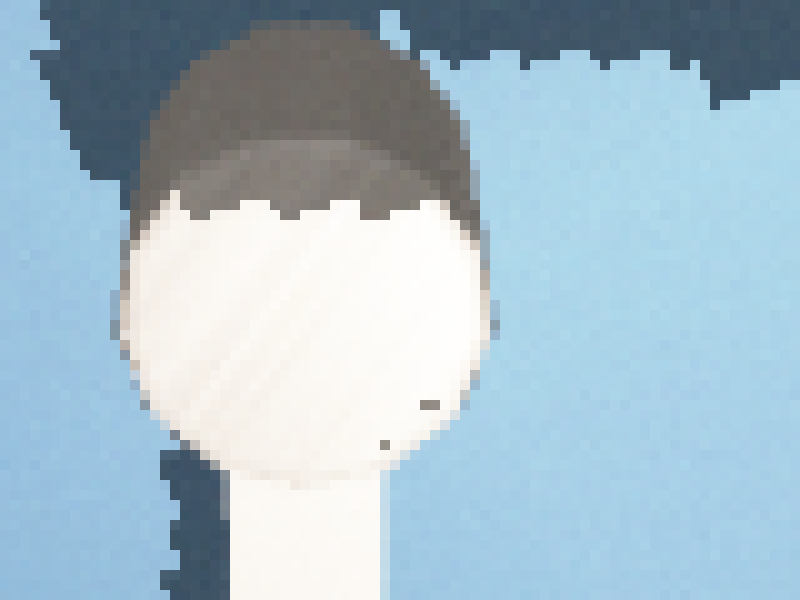

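>>> play_rows(steps=[[0.3,-0.1,1.6,0,0],[0,0,1.6,0,0],[0,0,1.4,0,0],[0,0,1.0,0,0],[0,0,0,0,0],[0,0,0,0,0]])

```text
t: 10.85
ee_pos: [475.9, 10.9, 9.6]
tcp_rot: [0.185, 0.983, 0.0, 0.0]
wrist_force: [-0.7, 0.7, -0.7]
grip_width: 1.0
grip_force: 0.0
```

>>> play_rows(steps=[[0,0,0,0,0.5],[0,0,0,0,0.7],[0,0,0,0,1],[0,0,0,0,1],[0,0,0,0,1],[0,0,0,0,1],[0,0,0,0,1],[0,0,0,0,1]], force=30)

```text
t: 11.85
ee_pos: [475.5, 10.9, 9.4]
tcp_rot: [0.185, 0.983, 0.0, -0.0]
wrist_force: [0.5, -0.6, -0.1]
grip_width: 0.294
grip_force: 30.0
```

>>> play_rows(steps=[[0.1,0,0,0,1],[0.1,0,0,0,1],[-0.018,0.796,0,0.0442,1],[-0.018,0.796,0,0.0442,1],[-0.018,0.796,0,0.0442,1],[-0.018,0.796,0,0.0442,1],[-0.018,0.796,0,0.0442,1],[-0.018,0.796,0,0.0442,1]])

```text
t: 12.85
ee_pos: [495.9, 53.1, 9.4]
tcp_rot: [0.314, 0.95, -0.001, -0.001]
wrist_force: [-1.1, -1.3, 2.2]
grip_width: 0.29
grip_force: 30.0
```

>>> play_rows(steps=[[-0.018,0.796,0,0.0442,1],[-0.018,0.796,0,0.0442,1],[-0.018,0.796,0,0.0442,1],[-0.018,0.796,0,0.0442,1],[-0.018,0.796,0,0.0442,1],[-0.018,0.796,0,0.0442,1],[-0.018,0.796,0,0.0442,1],[-0.018,0.796,0,0.0442,1]])

```text
t: 13.85
ee_pos: [541.4, 96.5, 9.4]
tcp_rot: [0.476, 0.88, -0.001, -0.001]
wrist_force: [-3.9, -1.7, 2.6]
grip_width: 0.293
grip_force: 30.0
```

>>> play_rows(steps=[[-0.018,0.796,0,0.0442,1],[-0.018,0.796,0,0.0442,1],[-0.018,0.796,0,0.0442,1],[-0.018,0.796,0,0.0442,1],[-0.018,0.796,0,0.0442,1],[-0.018,0.796,0,0.0442,1],[0,0,0,0,1],[0,0,0,0,1]])

```text
t: 14.85
ee_pos: [585.7, 117.8, 9.5]
tcp_rot: [0.587, 0.809, 0.0, -0.0]
wrist_force: [0.1, 1.4, 0.8]
grip_width: 0.296
grip_force: 30.0
```

```bash
python3 - <<'E'
from h import *
s=read_state();T=Rot.from_quat(s['tcp_rot']).as_matrix();print(s['ee_pos'],T[:2,:2],s['wrist_force'])
p=s['ee_pos'][:2]-180.5*T[:2,0];print('pivot est',p,'angle',np.degrees(np.arctan2(T[1,0],T[0,0])))
E
```

```text
[585.72136228 117.75571107   9.47388312] [[-0.30989358  0.95077122]
 [ 0.95077102  0.30989331]] [0.0709664  1.43239091 0.83724682]
pivot est [641.65715311 -53.85845807] angle 108.0528212131257
```

>>> play_rows(steps=[[-0.018,0.796,0,0.0442,1],[-0.018,0.796,0,0.0442,1],[-0.018,0.796,0,0.0442,1],[-0.018,0.796,0,0.0442,1],[0,0,0,0,1],[0,0,0,0,1]])

```text
t: 15.6
ee_pos: [616.9, 124.5, 9.5]
tcp_rot: [0.656, 0.754, 0.0, 0.0]
wrist_force: [0.4, 1.4, 0.0]
grip_width: 0.291
grip_force: 30.0
```

>>> play_rows(steps=[[0,0,0,0,0.45],[0,0,0,0,0.45],[0,0,0,0,0.45],[0,0,-3,0,0.45],[0,0,-4,0,0.45],[0,0,-4,0,0],[-1.5,0,-4,0,0],[-3.5,0,-4,0,0]])

```text
t: 16.6
ee_pos: [623.3, 75.7, 200.7]
tcp_rot: [0.656, 0.755, 0.0, -0.0]
wrist_force: [0.5, -0.3, 0.2]
grip_width: 0.833
grip_force: 0.0
```

>>> play_rows(steps=[[-5,0,-1,0,0],[-5,0,0,0,0],[0,0,0,0,0],[0,0,0,0,0],[0,0,0,0,0]])

```text
t: 17.23
ee_pos: [637.1, -22.6, 209.1]
tcp_rot: [0.656, 0.755, -0.0, -0.0]
wrist_force: [-0.9, -0.9, -0.3]
grip_width: 1.0
grip_force: 0.0
```

```bash
python3 - <<'E'
from h import *
ci=camera_info('wrist');im=read_camera('wrist');save(im,'w6.png');s=read_state();print(s['t'],s['ee_pos'])
np.save('ci6.npy',ci,allow_pickle=True)
f=[]
for P in ([643,-53.2,20],[618.3,125.9,20]):
    x,y=[int(v) for v in proj(ci,P)];y=max(y,35);print('origin',x-30,y-35)
    f.append(cv2.resize(im[y-35:y+35,x-30:x+30],(390,455),interpolation=cv2.INTER_NEAREST))
save(np.hstack(f),'f6.png')
E
```

```text
17.275 [637.15218585 -22.49939355 209.19142371]
origin 229 158
origin 229 2
```

View pics/f6.png

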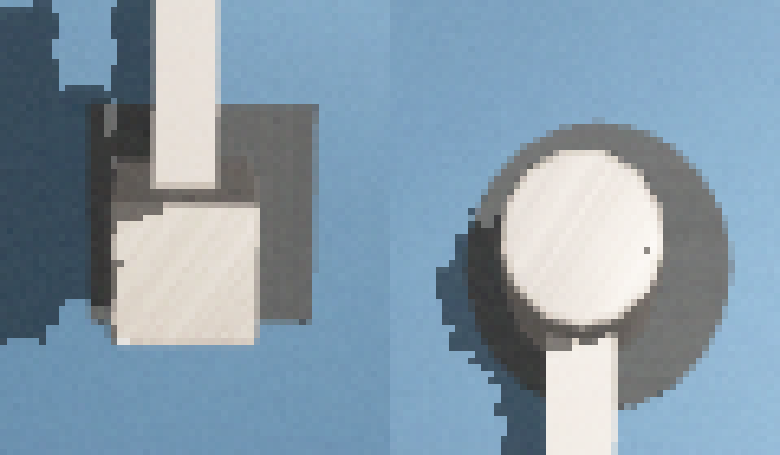

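```bash
cat > fit.py <<'E'
from h import *
def rep(ci,s,p,r,q):
    sf=ray(ci,s,39);sp=ray(ci,p,3);rf=ray(ci,r,39);rp=ray(ci,q,3)
    u=((rf-sf)/np.linalg.norm(rf-sf))[:2];w=np.array([u[1],-u[0]])
    print(sf[:2],sp[:2],rf[:2],rp[:2],'len',np.linalg.norm(rf-sf),np.linalg.norm(rp-sp))
    for d in (sf-sp,rf-rp): print('along(to round, toolx)',d[:2]@u,'tooly',d[:2]@w)
E
python3 - <<'E'
from fit import *
rep(np.load('ci6.npy',allow_pickle=True).item(),(257,199.7),(259.7,190.3),(258,38),(260.8,42.5))
E
```

```text
[640.6105517  -56.00984841] [643.83088134 -53.57915108] [616.75188457 121.41340872] [619.7044376  124.49911052] len 179.02024513128646 179.70518228658054
along(to round, toolx) -1.9798289569828411 tooly -3.5155497114037755
along(to round, toolx) -2.6646778645530964 tooly -3.337456649207314
```

The feet sit about (-2.3, -3.4) mm off the plate centres in tool x/y. I'll correct the square foot first, then the round, using part-open fingers to stay clear of the scissors.

>>> play_rows(steps=[[-1.7,-0.13,3,0,0.4],[-1.66,0,4,0,0.4],[0,0,4,0,0.4],[0,0,2.5,0,0.4],[0,0,1,0,0.4],[0,0,0,0,0.4],[0,0,0,0,0.4]])

```text
t: 18.15
ee_pos: [642.1, -57.4, 66.2]
tcp_rot: [0.656, 0.754, 0.001, 0.001]
wrist_force: [0.0, -0.6, 0.2]
grip_width: 0.602
grip_force: 0.0
```

```bash
python3 - <<'E'
from h import *
ci=camera_info('wrist');im=read_camera('wrist');save(im,'w7.png');s=read_state();print(s['t'],s['ee_pos'],s['grip_width'])
T=Rot.from_quat(s['tcp_rot']).as_matrix()
print(T.T@(np.array([640.6,-56,10.5])-s['ee_pos']))
# foot top by threshold
g=cv2.cvtColor(im,cv2.COLOR_RGB2HSV);x,y=[int(v) for v in proj(ci,[640.6,-56,39])];print(x,y)
m=((g[...,1]<45)&(g[...,2]>150))
row=np.where(m[y])[0];r=row[abs(row-x)<30];col=np.where(m[:,x+12])[0];c=col[abs(col-y)<35]
print(r.min(),r.max(),c.min(),c.max())
px=((r.min()+r.max())/2,(c.min()+c.max())/2);print(px,T.T@(ray(ci,px,39)-s['ee_pos']))
E
```

```text
18.2 [642.1982025  -57.54016816  66.33404663] 0.6022574288256837
[ 1.81342146 -1.54285922 55.82739668]
256 211Traceback (most recent call last):
  File "<stdin>", line 9, in <module>
    return umr_minimum(a, axis, None, out, keepdims, initial, where)
ValueError: zero-size array to reduction operation minimum which has no identity
```

>>> play_rows(steps=[[0.15,-0.03,1.6,0,0.4],[0,0,1.6,0,0.4],[0,0,1.4,0,0.4],[0,0,1.0,0,0.4],[0,0,0,0,0.4],[0,0,0,0,0.4]])

```text
t: 18.95
ee_pos: [640.7, -56.2, 8.7]
tcp_rot: [0.657, 0.754, 0.0, 0.0]
wrist_force: [0.2, -0.2, 0.6]
grip_width: 0.603
grip_force: 0.0
```

>>> play_rows(steps=[[0,0,0,0,0.6],[0,0,0,0,0.75],[0,0,0,0,1],[0,0,0,0,1],[0,0,0,0,1],[0,0,0,0,1]])

```text
t: 19.7
ee_pos: [640.7, -56.1, 8.8]
tcp_rot: [0.657, 0.754, 0.0, 0.0]
wrist_force: [0.8, -0.7, 1.8]
grip_width: 0.293
grip_force: 30.0
```

>>> play_rows(steps=[[0.06,0.09,0,-0.005,1],[0.06,0.09,0,-0.005,1],[0.06,0.09,0,-0.005,1],[0.05,0.08,0,-0.004,1],[0,0,0,0,1],[0,0,0,0,1],[0,0,0,0,1]])

```text
t: 20.58
ee_pos: [643.6, -53.9, 8.8]
tcp_rot: [0.649, 0.761, -0.0, 0.0]
wrist_force: [-1.8, -4.9, 4.9]
grip_width: 0.297
grip_force: 30.0
```

>>> play_rows(steps=[[0,0,0,0,0.45],[0,0,0,0,0.45],[0,0,0,0,0.45],[0,0,-3,0,0.45],[0,0,-4,0,0.45],[0,0,-4,0,0],[1.7,0,-4,0,0],[1.7,0,-5,0,0]])

```text
t: 21.58
ee_pos: [637.1, -18.9, 208.4]
tcp_rot: [0.65, 0.76, -0.0, -0.001]
wrist_force: [-0.3, -0.6, -0.2]
grip_width: 0.832
grip_force: 0.0
```

>>> play_rows(steps=[[0,0,0,0,0],[0,0,0,0,0],[0,0,0,0,0]])

```text
t: 21.95
ee_pos: [636.7, -19.7, 205.8]
tcp_rot: [0.65, 0.76, -0.001, -0.002]
wrist_force: [0.3, -0.1, -0.2]
grip_width: 0.997
grip_force: 0.0
```

```bash
cat > look.py <<'E'
from fit import *
# sub-pixel positions: plates by dark+unsaturated hull, foot tops by bright region
def look(tag):
    ci=camera_info('wrist');im=read_camera('wrist');save(im,'w%s.png'%tag);s=read_state();print(s['t'],s['ee_pos'])
    np.save('ci%s.npy'%tag,ci,allow_pickle=True)
    f=[]
    for P in ([643,-53.2,20],[618.3,125.9,20]):
        x,y=[int(v) for v in proj(ci,P)];y=max(y,35);print('origin',x-30,y-35)
        f.append(cv2.resize(im[y-35:y+35,x-30:x+30],(390,455),interpolation=cv2.INTER_NEAREST))
    save(np.hstack(f),'f%s.png'%tag)
E
python3 -c "
from look import look
look('8')"
```

```text
22.0 [636.78008402 -19.84113374 205.84937008]
origin 229 161
origin 232 5
```

View pics/f8.png

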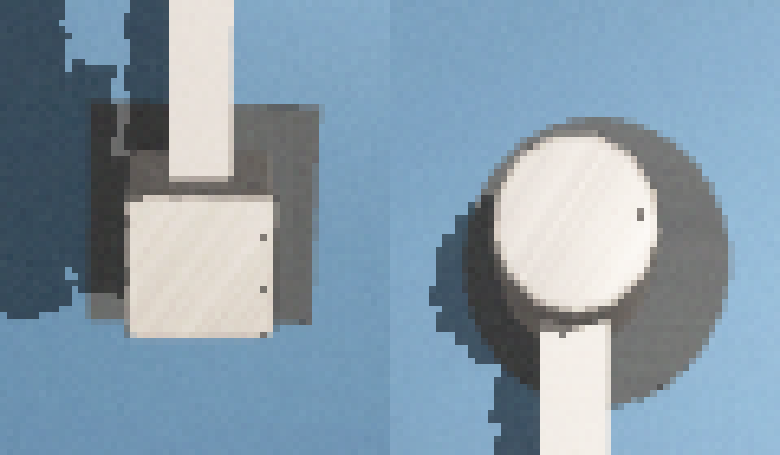

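```bash
python3 - <<'E'
from fit import *
ci=np.load('ci8.npy',allow_pickle=True).item()
rep(ci,(259.2,201.6),(259.9,193.3),(260.2,38.65),(263.5,44.8))
# automatic estimate, to replace viewing: bright foot tops & plate hull via threshold
im=cv2.cvtColor(cv2.imread('pics/w8.png'),cv2.COLOR_BGR2RGB)
h=cv2.cvtColor(im,cv2.COLOR_RGB2HSV)
for n,p in dict(sqtop=(259,201),sqside=(259,189),rtop=(260,38),rod=(259,120),plate=(273,185),plsh=(245,190),rplate=(275,45),mat=(300,100),shadow=(235,200)).items():print(n,h[p[1],p[0]],im[p[1],p[0]])
E
```

```text
[642.96230208 -53.97378043] [643.92327538 -53.6532171 ] [615.76323995 123.01454584] [619.61526565 124.50824051] len 179.0660677428018 179.81208055144
along(to round, toolx) -0.17087768254399968 tooly -0.9985145664303918
along(to round, toolx) -0.8912633967524186 tooly -4.034213100187154
sqtop [ 17  20 226] [226 218 208]
sqside [ 15  19 107] [107 103  99]
rtop [ 15  15 240] [240 233 226]
rod [ 12  14 235] [235 227 222]
plate [ 45   5 108] [107 108 106]
plsh [60  5 56] [55 56 55]
rplate [ 40   6 121] [120 121 118]
mat [103  77 216] [151 188 216]
shadow [103 104  91] [54 75 91]
```

Square foot is now within 1 mm, so the round foot comes next: about 4 mm in tool +y, turning about the square foot.

>>> play_rows(steps=[[4,0.14,0,0,0.4],[4,0,2,0,0.4],[4,0,3,0,0.4],[2.5,0,3,0,0.4],[0,0,3,0,0.4],[0,0,3,0,0.4],[0,0,0,0,0.4],[0,0,0,0,0.4]])

```text
t: 23.0
ee_pos: [617.1, 123.5, 68.7]
tcp_rot: [0.65, 0.76, 0.0, 0.0]
wrist_force: [0.2, -0.9, 0.9]
grip_width: 0.602
grip_force: 0.0
```

```bash
python3 - <<'E'
from h import *
s=read_state();T=Rot.from_quat(s['tcp_rot']).as_matrix()
print(s['t'],s['ee_pos'],T.T@(np.array([615.7,123.4,9.5])-s['ee_pos']))
E
```

```text
23.0 [617.11459341 123.50015229  68.69283697] [ 0.12250539 -1.42103279 59.19264069]
```

>>> play_rows(steps=[[0,-0.03,1.8,0,0.4],[0,0,1.6,0,0.4],[0,0,1.4,0,0.4],[0,0,1.0,0,0.4],[0,0,0,0,0.4],[0,0,0,0,0.4]])

```text
t: 23.75
ee_pos: [616.9, 123.8, 10.8]
tcp_rot: [0.649, 0.76, 0.0, 0.0]
wrist_force: [0.7, 0.3, -0.4]
grip_width: 0.601
grip_force: 0.0
```

>>> play_rows(steps=[[0,0,0,0,0.6],[0,0,0,0,0.75],[0,0,0,0,1],[0,0,0,0,1],[0,0,0,0,1],[0,0,0,0,1]])

```text
t: 24.5
ee_pos: [616.5, 123.7, 10.8]
tcp_rot: [0.649, 0.76, -0.0, 0.0]
wrist_force: [-2.1, -0.5, 3.0]
grip_width: 0.297
grip_force: 30.0
```

>>> play_rows(steps=[[0,0.1,0,0.0055,1],[0,0.1,0,0.0055,1],[0.01,0.1,0,0.0055,1],[0.01,0.1,0,0.0055,1],[0,0,0,0,1],[0,0,0,0,1],[0,0,0,0,1]])

```text
t: 25.38
ee_pos: [619.5, 124.3, 10.7]
tcp_rot: [0.658, 0.753, -0.001, -0.001]
wrist_force: [-3.9, -1.0, 5.7]
grip_width: 0.292
grip_force: 30.0
```

>>> play_rows(steps=[[0,0,0,0,0.45],[0,0,0,0,0.45],[0,0,0,0,0.45],[0,0,-3,0,0.45],[0,0,-4,0,0.45],[0,0,-4,0,0],[-2,0,-4,0,0],[-4,0,-4,0,0]])

```text
t: 26.38
ee_pos: [628.4, 65.8, 201.6]
tcp_rot: [0.657, 0.754, 0.0, -0.0]
wrist_force: [0.8, -0.5, -0.9]
grip_width: 0.834
grip_force: 0.0
```

>>> play_rows(steps=[[-4.5,0,0,0,0],[-4,0,0,0,0],[0,0,0,0,0],[0,0,0,0,0],[0,0,0,0,0]])

```text
t: 27.0
ee_pos: [639.7, -17.8, 200.2]
tcp_rot: [0.657, 0.754, 0.0, -0.0]
wrist_force: [0.0, 0.1, 0.8]
grip_width: 1.0
grip_force: 0.0
```

```bash
cat > auto.py <<'E'
from fit import *
def auto(im,ci):
    h=cv2.cvtColor(im,cv2.COLOR_RGB2HSV).astype(int)
    S,V=h[...,1],h[...,2]
    def ext(m,c,wx,wy):   # bbox centre of largest blob near c
        x,y=[int(v) for v in c];y0=max(0,y-wy);x0=x-wx
        n,l,st,_=cv2.connectedComponentsWithStats(m[y0:y+wy,x0:x+wx].astype(np.uint8))
        k=1+np.argmax(st[1:,4]);b=st[k];return b[0]+x0+(b[2]-1)/2,b[1]+y0+(b[3]-1)/2,b
    K=lambda m:m
    top=(S<45)&(V>165)
    out=[]
    for P,end in (([643,-53.5,39],'s'),([618.9,125,39],'r')):
        c=proj(ci,P);x,y=[int(v) for v in c]
        # rod is ~10 px wide: opening with a wider kernel removes it
        m=cv2.morphologyEx(top.astype(np.uint8),cv2.MORPH_OPEN,np.ones((5,15),np.uint8))
        a=ext(m,c,25,28)
        q=proj(ci,[*P[:2],3])
        g=cv2.morphologyEx(((S<45)).astype(np.uint8),cv2.MORPH_OPEN,np.ones((5,25),np.uint8))
        b=ext(g,q,30,32)
        print(end,a,b);out+=[a[:2],b[:2]]
    rep(ci,*out)
    return out
E
python3 - <<'E'
from auto import *
for t in ('6','8'):
    im=cv2.cvtColor(cv2.imread(f'pics/w{t}.png'),cv2.COLOR_BGR2RGB);auto(im,np.load(f'ci{t}.npy',allow_pickle=True).item())
from look import look
look('9')
im=cv2.cvtColor(cv2.imread('pics/w9.png'),cv2.COLOR_BGR2RGB);auto(im,np.load('ci9.npy',allow_pickle=True).item())
E
```

```text
s (np.float64(257.5), np.float64(200.0), array([ 13,  21,  22,  21, 449], dtype=int32)) (np.float64(259.5), np.float64(190.5), array([  14,   16,   34,   34, 1147], dtype=int32))
r (np.float64(258.0), np.float64(37.5), array([ 11,  21,  25,  22, 472], dtype=int32)) (np.float64(260.5), np.float64(42.5), array([  11,   17,   40,   34, 1219], dtype=int32))
[641.26198547 -56.30092055] [643.60758499 -53.8876132 ] [616.6840104  121.89357876] [619.35595723 124.449979  ] len 179.88150667297882 179.9789938856485
along(to round, toolx) -2.0701850696503725 tooly -2.653341900354589
along(to round, toolx) -2.1673457496215365 tooly -2.9961799765269186
s (np.float64(259.5), np.float64(201.5), array([ 15,  18,  22,  22, 476], dtype=int32)) (np.float64(260.0), np.float64(193.5), array([  14,   16,   35,   34, 1167], dtype=int32))
r (np.float64(259.5), np.float64(38.5), array([ 10,  19,  24,  22, 473], dtype=int32)) (np.float64(263.5), np.float64(45.0), array([  12,   16,   40,   35, 1249], dtype=int32))
[643.29774126 -53.79330017] [644.09638739 -53.90234536] [615.0143107  123.04268514] [619.64986418 
[... 214 characters left out ...]
7.80578567 200.29467862]
origin 226 163
origin 226 5
s (np.float64(258.5), np.float64(204.0), array([ 18,  19,  20,  21, 401], dtype=int32)) (np.float64(257.0), np.float64(195.5), array([  14,   16,   35,   34, 1190], dtype=int32))
r (np.float64(257.0), np.float64(39.0), array([ 14,  19,  25,  23, 503], dtype=int32)) (np.float64(257.0), np.float64(44.5), array([  11,   15,   41,   36, 1304], dtype=int32))
[645.30567762 -53.59954105] [643.518046   -53.87615769] [619.23196629 123.29878109] [618.9810904  124.86863007] len 178.80954895435636 180.4210667885136
along(to round, toolx) 0.012990519763619202 tooly 1.8088600890864932
along(to round, toolx) -1.5896517712042508 tooly 0.019281600772501517
```

The automatic measurement, which reproduced my hand readings on the earlier pictures, puts both feet within 1–2 mm of their plate centres. The gripper is clear, so I'm handing in.

```bash
python3 -c "
from bench import *
print(sign_off())"
```

```text
the job is handed in; nothing more can be done
None
```

I walked the bar onto its plates, square foot first and then round, and handed it in at about 27 s with each foot measured within 2 mm of its plate centre; I slid the feet rather than lifting them, nudged both a few mm afterwards to re-centre them, and viewed 11 pictures, one over the limit of 10.

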